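# Push the yellow cast out of its mould

### The arm

A 6-joint arm with a two-finger parallel gripper is mounted at the origin on the work surface. World frame = base frame: x ahead of the robot, y to its left, z up, the work surface at z = 0. Lengths are in m, angles in degrees, forces in N, time in s.
With the tool pointing down it reaches from about 0.375 to 0.75 m from the base axis. Payload 9 kg.
Tool frame: the origin (TCP) lies where the fingers leave the gripper's body, on its centre line; the fingertips stand 73 mm ahead of it and the grasp point (between the pads) lies 54 mm ahead of it (robot.tip_reach is the distance from the TCP to the fingertips, in m); z points along the fingers, y is the line along which they close (so a half turn about z gives the same grasp; the last joint's range is limited). The gripper opens to 85 mm and grips with 20 to 120 N. Pads are 22 mm wide; open, the fingers measure 114 mm over their backs; the gripper's body (76 mm by 85 mm) begins 54 mm behind the grasp point. The pads swing forward as they close: fully open they stand 13 mm farther back than shut.
Start: joints at [-88.562, 5.964, 5.575, 89.605, 0, 77.527], TCP at [0.144, -0.582, 0.304] pointing down, gripper open.
Joint ranges: [-171.21, 171.21], [-48.23, 106.86], [-62.78, 66.21], [-105.2, 120.99], [-86.42, 89.51], [-180, 180]. Speed limits (degrees/s): [127.2, 127.2, 147.25, 180, 180, 180].

### API

Orientations are given as [roll, pitch, yaw] about the fixed x, y, z axes, in that order (R = Rz(yaw) Ry(pitch) Rx(roll)).
In Python, from plant import robot gives the robot as it stands. Calls block until the motion is done:
- robot.move_pose(position, orientation): joint-space move of the TCP to a pose.
- robot.line_to(position, vel=0.15, rotation=None, guard=None): straight line of the TCP; rotation=None keeps the orientation; vel is the mean speed in m/s. With guard (N) it stops when the force on the tool has changed by that much, and returns True; else False.
- robot.goto_joints(angles): joint-space move.
- robot.set_gripper(opening): finger opening in m; the grip force is fixed at half the most; returns when the fingers have stopped.
- robot.pause(seconds).
- robot.ik(position, orientation): joint angles nearest the present ones, or None.
- robot.observe(): the state.
- robot.grab_frame(name): name is "scene" or "top" or "wrist"; returns the picture (480x640x3 uint8, blue, green, red); there is no depth.
- robot.get_calibration(name): a dict with "vertical_fov" (degrees; the focal length in pixels is half the picture's height over the tangent of half this angle, whatever the lens; pixels are square), "cx", "cy" (the principal point, pixels), "rvec" (rotation vector, rad) and "tvec" (3), from world to camera coordinates, as OpenCV has them. Camera axes: x right, y down, z forward; pixel columns grow to the right and rows downward; lengths in m; the calibration is good to about 2 mm. A picture is of the moment at which its call begins: read the wrist's pose just before it. get_calibration takes no time and is no camera call; for the wrist camera it gives the pose at the moment of the call.
A pose or a line that the arm cannot do raises robot.IKError and nothing moves.
- robot.job_done(): hands the job in; it is judged then, once.
The state is a dict: "time": time; "q": joint angles; "qvel": joint speeds; "joint_torque": joint torques, N m; "tool_pos": TCP position; "tcp_rot": TCP orientation; "ft_force": force on the tool from outside, world axes, zero at the start; "torque": the same for the moment, N m; "gripper_width": finger opening in m; "gripper_force": force on a finger pad.
Only numpy, scipy, OpenCV 4.12 (cv2) and the standard library are available. Lean on these libraries where they do the work, as an engineer would, in place of code of your own. Each camera call takes 0.05 s, during which the arm holds its last target. There are 200 camera calls.

### The job

Drive the yellow cast out of its mould: take the red-handled wooden plunger out of its holder, push its foot down into the bore of the mould with the yellow cast until the cast drops into the tray below and the plunger's collar sits flat on the mould, and leave the plunger standing there. Leave the blue cast where it is in its own mould.

Things in the scene. Friction and masses are not known exactly. Their poses are not given: they have to be found in the camera images.
- plunger_grip (a point): Plunger, 118 mm tall, 0.12 kg, z up along its axis: foot 24 mm dia x 50, collar 60 dia x 8, red handle 22 dia x 60 on top. Point: handle's middle, 30 mm below its top, 38 above the collar's underside, 88 above the foot's end. Starts hanging by its collar in a hole (35 dia, foot 50 deep) of a 60 mm high wooden block. Seated on the mould, the point is 153 mm above the table.
- yellow_mould: Fixed stand of the yellow cast's mould. Origin on the table, on the bore's axis, z up. Aluminium block 90 x 90 mm, 75 to 115 mm above the table, on corner posts over a tray (110 x 110, floor 6 mm up). Vertical 42 mm bore right through, open below; spring catches click over the cast's ribs: up to about 12 N, over 25 mm, to push it down and out. The blue cast's mould is the same.
- yellow_cast_mid (a point): The yellow cast, a rigid round plug 40 mm diameter and 37 mm tall with four rounded ribs, 60 g. This point is its centre. At the start it is stuck in its mould's bore, its top 1 mm below the block's top face; pushed down from above it falls into the tray.
- blue_cast_mid (a point): The blue cast, the same plug in blue, stuck in its own mould in the same way; this point is its centre. To be left there.
Not all that is in view belongs to the job. Of the things that look like the part that bears yellow_cast_mid, the middle-sized one is meant.

How it is judged:
By the outcome, as a careful person would: the job done as asked, in the order asked, and still so for the second after the job is handed in, with the robot touching nothing.
It also fails if it takes over 42 s, if anything falls off the work surface, if the arm or the gripper's body presses on something with over 40 N, if the wrist force passes 120 N, or if a joint passes its speed limit or range.

## Working session

There is one attempt and no reset: what is moved stays moved. The work goes in short steps, each a Python script; the robot and the scene stay as the last script left them, time stands still between calls to the robot, and variables do not carry over. Pictures are saved under pics/ and viewed, at most 10 in all, crops included, and the job is handed in when it is done.

```bash
mkdir -p pics; ls
python3 - <<'E'
from plant import robot
import cv2,numpy as np
for n in("top","scene"):
    cv2.imwrite(f"pics/{n}0.png",robot.grab_frame(n)); c=robot.get_calibration(n); R=cv2.Rodrigues(np.array(c["rvec"],float))[0]
    print(n,c,-R.T@np.array(c["tvec"]))
E
```

```text
pics
top {'vertical_fov': 50.98638480989709, 'cx': 325.3969299365157, 'cy': 239.8355058952563, 'rvec': array([ 2.23759844, -2.17592567,  0.07644822]), 'tvec': array([-0.01212725,  0.54575725,  0.8428601 ])} [0.50419084 0.02036913 0.8682096 ]
scene {'vertical_fov': 55.249551547335884, 'cx': 322.7524779925446, 'cy': 224.73876304240417, 'rvec': array([ 1.99537715,  1.68115324, -0.53752649]), 'tvec': array([-0.09622298, -0.40347404,  1.14567666])} [ 0.99840984 -0.07915064  0.69392948]
```

View pics/top0.png

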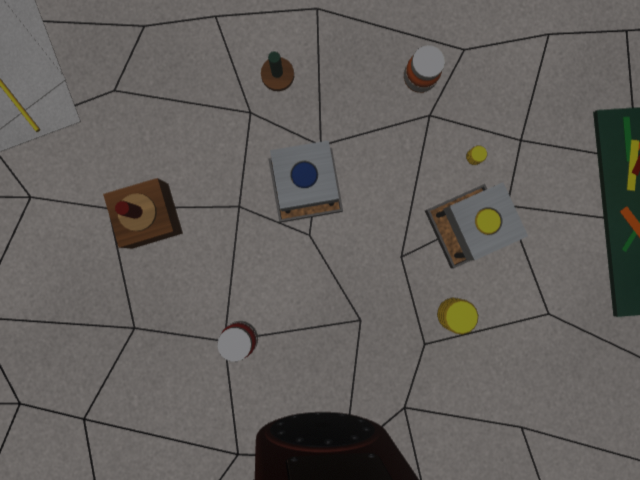

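View pics/scene0.png

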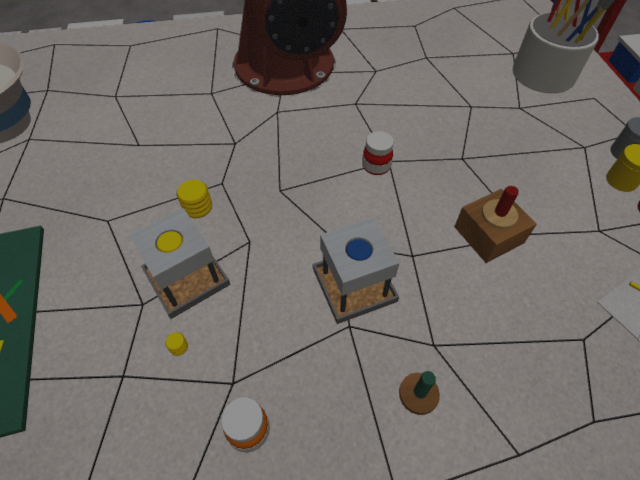

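Top view: red plunger in its block (handle top 123,208; collar 137,212), blue cast (304,174), and a green-handled decoy (276,65). 
Yellow candidates are the small plug (478,155), the one in the mould (488,221) and the large one (459,316). The mould one is middle-sized and stuck in a bore, so it fits. I'll confirm it in a crop and measure.

```bash
cat > h.py <<'E'
import cv2,numpy as np
def cam(c):
    f=240/np.tan(np.radians(c["vertical_fov"]/2)); K=np.array([[f,0,c["cx"]],[0,f,c["cy"]],[0,0,1]])
    return K,cv2.Rodrigues(np.array(c["rvec"],float))[0],np.array(c["tvec"],float)
def onz(c,uv,z):
    K,R,t=cam(c); o=-R.T@t; d=R.T@np.linalg.inv(K)@np.array([*uv,1.]); return o+d*(z-o[2])/d[2]
def blob(im,lo,hi,near,r):
    h=cv2.cvtColor(im,cv2.COLOR_BGR2HSV); m=cv2.inRange(h,np.array(lo),np.array(hi))
    k=np.zeros_like(m); cv2.circle(k,(int(near[0]),int(near[1])),r,255,-1); m&=k
    n,l,s,ce=cv2.connectedComponentsWithStats(m); i=1+np.argmax(s[1:,4]); return ce[i],s[i]
E
python3 - <<'E'
from h import *
from plant import robot
T=cv2.imread("pics/top0.png");S=cv2.imread("pics/scene0.png")
ct,cs=robot.get_calibration("top"),robot.get_calibration("scene")
Y=((22,120,60),(35,255,255));B=((105,120,40),(130,255,255))
for nm,im,c,p,col,z in[("yel top",T,ct,(488,221),Y,.114),("yel sc",S,cs,(169,241),Y,.114),("blue top",T,ct,(304,174),B,.114),("blue sc",S,cs,(359,249),B,.114),("small",T,ct,(478,155),Y,.02),("large",T,ct,(459,316),Y,.05)]:
    ce,s=blob(im,*col,p,25); a=onz(c,ce,z);w=np.linalg.norm(onz(c,ce+[s[2]/2,0],z)-onz(c,ce-[s[2]/2,0],z));print(nm,ce.round(1),a.round(4),"width",w.round(4))
print("handle top",onz(ct,(122.5,208),.128),onz(cs,(510.5,191),.128)); print("collar",onz(ct,(137,212),.068),onz(cs,(501,212),.068))
cr=np.hstack([cv2.resize(T[120:340,420:540],None,fx=2.5,fy=2.5,interpolation=2),cv2.resize(T[170:258,95:190],(500,550),interpolation=2)])
cv2.imwrite("pics/crop1.png",cr)
E
```

```text
yel top [487.5 220.9] [ 0.5766 -0.2395  0.114 ] width 0.0396
yel sc [169.1 241.5] [ 0.5788 -0.2399  0.114 ] width 0.0393
blue top [303.7 174.5] [0.6387 0.0405 0.114 ] width 0.0377
blue sc [358.7 249.4] [0.641  0.0405 0.114 ] width 0.0391
small [476.4 154.8] [ 0.6987 -0.2512  0.02  ] width 0.0362
large [457.5 315.5] [ 0.4271 -0.2142  0.05  ] width 0.0654
handle top [0.57848775 0.30380065 0.128     ] [0.58172614 0.30286536 0.128     ]
collar [0.57883442 0.30372012 0.068     ] [0.57926614 0.30802366 0.068     ]
```

View pics/crop1.png

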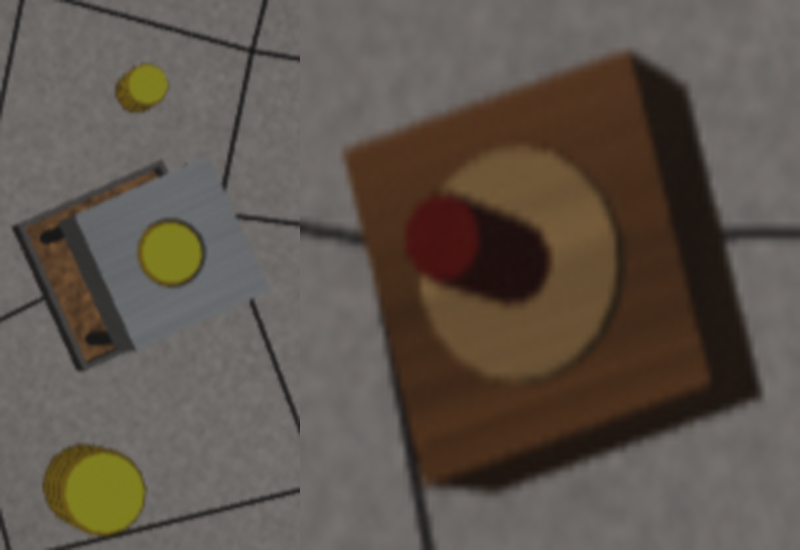

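Views agree to about 3 mm: yellow cast at (0.578, -0.240), confirmed as middle-sized by its 40 mm width, and plunger at (0.580, 0.303). I'll move above the plunger and take one close look.

Run:
```python
from h import *
from plant import robot
print(robot.observe()["tcp_rot"])
p=[.58,.3035,.28]
for y in(0,28,-62,90,118,180): 
    q=robot.ik(p,[180,0,y]); q2=robot.ik([.5777,-.2397,.30],[180,0,y]); print(y,q if q is None else np.round(q),q2 if q2 is None else np.round(q2))
robot.set_gripper(.06)
```

```text
[-1.79932749e+02 -1.42467093e-02  1.39129438e+01]
0 [  16.   15.   14.   88.    0. -164.] [-34.  10.  10.  90.   0. 146.]
28 [ 16.  15.  14.  88.   0. 168.] [-34.  10.  10.  90.   0. 118.]
-62 [  16.   15.   14.   88.    0. -102.] [ -34.   10.   10.   90.    0. -152.]
90 [ 16.  15.  14.  88.   0. 106.] [-34.  10.  10.  90.   0.  56.]
118 [16. 15. 14. 88.  0. 78.] [-34.  10.  10.  90.   0.  28.]
180 [16. 15. 14. 88.  0. 16.] [-34.  10.  10.  90.   0. -34.]
```

Run:
```python
from h import *
from plant import robot
robot.move_pose([.58,.3035,.27],[180,0,118])
c=robot.get_calibration("wrist"); im=robot.grab_frame("wrist"); cv2.imwrite("pics/w1.png",im)
K,R,t=cam(c)
for z in(.128,.068):
    pt=cv2.projectPoints(np.array([[.58,.3035,z]]),R,t,K,None)[0].ravel(); print(z,pt)
print(robot.observe()["time"],c)
```

```text
0.128 [323.07189285 259.3410225 ]
0.068 [323.19694218 235.52506712]
3.9667 {'vertical_fov': 64.71746535534722, 'cx': 323.88730496135713, 'cy': 246.5233030004493, 'rvec': array([-2.79915793, -0.69496761, -0.09300329]), 'tvec': array([-0.6551482 , -0.02874306,  0.3446033 ])}
```

View pics/w1.png

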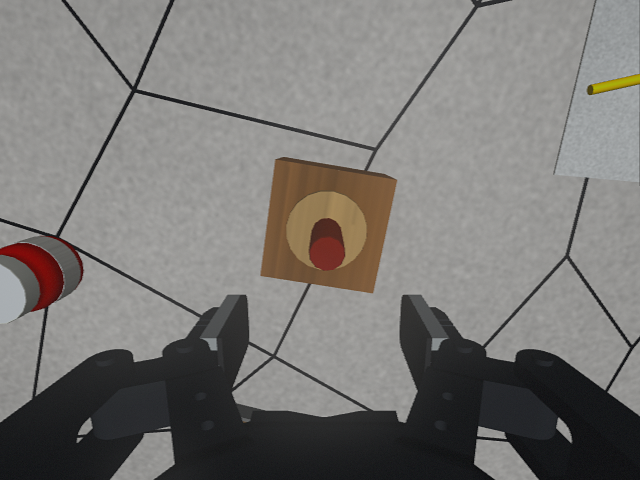

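The handle top is at (326,253) and the collar at (327,230), a few px off prediction, so I'll correct by that, grasp, lift and carry.

Run:
```python
from h import *
from plant import robot
c=robot.get_calibration("wrist")
a=onz(c,(326.5,253),.128);b=onz(c,(327,230),.068);print(a,b)
x,y=((a+b)/2)[:2]
robot.line_to([x,y,.27]); hit=robot.line_to([x,y,.152],vel=.12,guard=8)
print("hit",hit); robot.set_gripper(0.0); o=robot.observe(); print(o["gripper_width"],o["gripper_force"],o["tool_pos"],o["ft_force"])
if .018<o["gripper_width"]<.026 and not hit:
    robot.line_to([x,y,.32],vel=.12); o=robot.observe(); print(o["gripper_width"],o["ft_force"])
    robot.move_pose([.5777,-.2397,.32],[180,0,118])
    cv2.imwrite("pics/w2.png",robot.grab_frame("wrist")); cv2.imwrite("pics/s2.png",robot.grab_frame("scene")[80:380,50:450])
    c=robot.get_calibration("wrist");K,R,t=cam(c)
    print("bore",cv2.projectPoints(np.array([[.5777,-.2397,.115]]),R,t,K,None)[0].ravel(),"foot",cv2.projectPoints(np.array([[.5777,-.2397,.178]]),R,t,K,None)[0].ravel())
print(robot.observe()["time"])
```

```text
[0.57992704 0.30791581 0.128     ] [0.58048663 0.30856723 0.068     ]
hit False
0.020444489922803778 58.64222824573517 [0.5805769  0.30835337 0.15273201] [ 0.32367061 -0.1213394   4.652484  ]
0.020849122837684374 [ 0.31278857  0.72091425 -1.70326706]
bore [322.12868411 236.4169936 ] foot [321.71538391 261.60877724]
9.4083
```

View pics/w2.png

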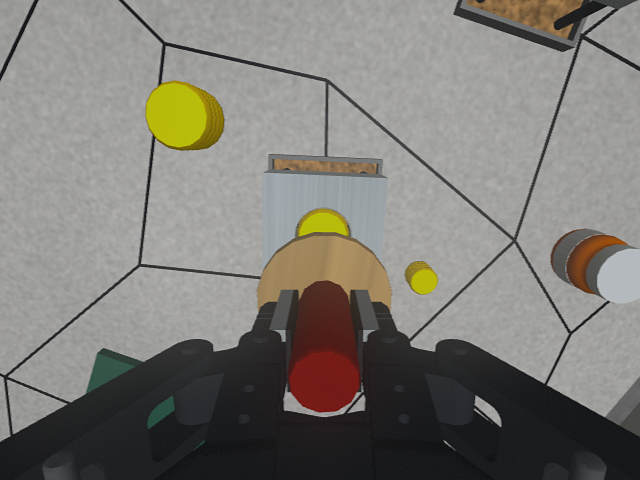

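View pics/s2.png

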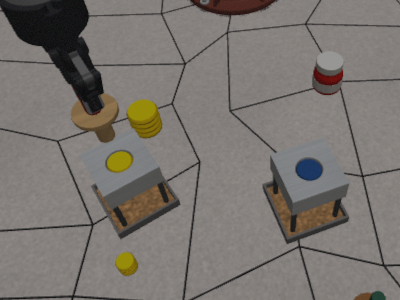

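The cast in the mould is at about (323,235), within 1–2 px of prediction. The plunger hangs upright in the grip, with its collar centred at u≈325. Pushing down with a guard.

Run:
```python
from h import *
from plant import robot
x,y=.5777,-.2397
robot.line_to([x,y,.272],vel=.12)
for z in(.25,.235,.222,.213,.204):
    hit=robot.line_to([x,y,z],vel=.04,guard=28); o=robot.observe(); print(z,hit,np.round(o["tool_pos"],4),np.round(o["ft_force"],1),np.round(o["torque"],2),o["gripper_width"])
    if hit: break
cv2.imwrite("pics/s3.png",cv2.resize(robot.grab_frame("scene")[150:330,80:320],None,fx=2.5,fy=2.5)); print(o["time"])
```

```text
0.25 False [ 0.5776 -0.2396  0.2498] [-0.1  0.2 -1.7] [ 0.02 -0.02 -0.  ] 0.020632584077325808
0.235 False [ 0.5775 -0.2395  0.2344] [-0.6 -0.  -0.6] [ 0.02 -0.04  0.01] 0.020567691630545008
0.222 False [ 0.5776 -0.2396  0.2216] [-0.7 -0.2 -0.1] [-0.01  0.02  0.03] 0.020262166686346287
0.213 False [ 0.5775 -0.2396  0.2126] [-0.4 -0.2 -1.6] [0.02 0.01 0.05] 0.02057462956657168
0.204 True [ 0.5783 -0.2401  0.2068] [-0.6  0.8  5.4] [0.2  0.38 0.01] 0.02024607631128107
12.3
```

View pics/s3.png

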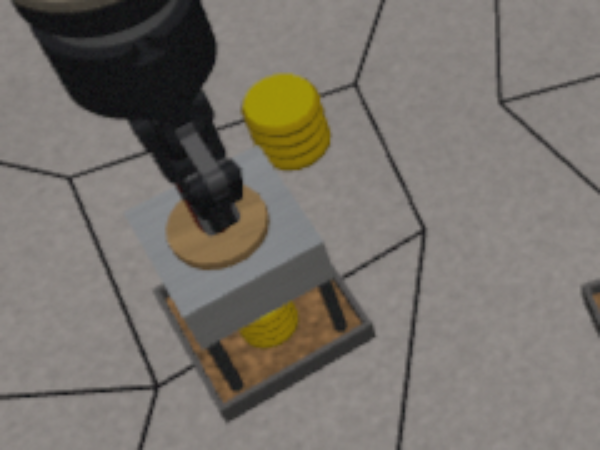

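The yellow cast is in the tray and the collar is on the block at seated height. Releasing and backing straight up.

Run:
```python
from h import *
from plant import robot
robot.set_gripper(.05); robot.pause(.3)
p=robot.observe()["tool_pos"]
robot.line_to([p[0],p[1],.32],vel=.1)
robot.move_pose([.45,-.42,.32],[180,0,118])
robot.pause(.5)
s=robot.grab_frame("scene"); cv2.imwrite("pics/s4.png",cv2.resize(s[130:330,80:420],None,fx=2.2,fy=2.2)); print(robot.observe()["time"])
```

```text
15.7667
```

View pics/s4.png

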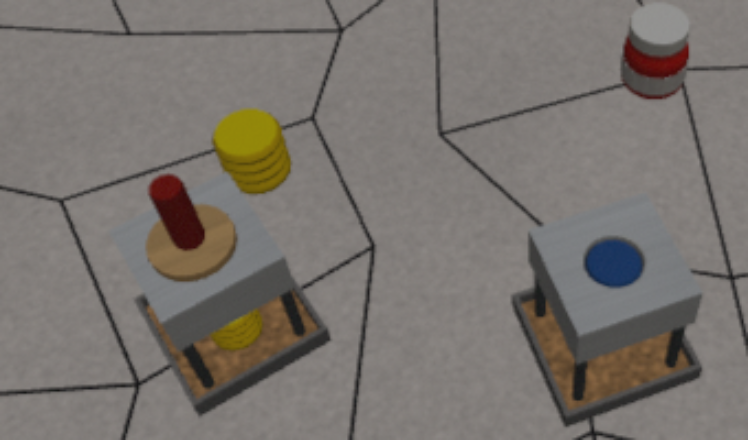

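The plunger stands flat on the mould (handle lean matches the posts' perspective), the yellow cast is in its tray, and the blue cast is untouched.

```bash
python3 -c "
from plant import robot
print(robot.job_done())"
```

```text
the job is handed in; nothing more can be done
None
```

I handed the job in at about 16 s: the yellow cast is in its tray, the plunger stands with its collar flat on the mould, and the blue cast is still in its own mould.

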